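# Lock the baguette slicer's length stop for its shortest cut

## Robot

A 7-joint arm with a two-finger parallel gripper is mounted at the origin on the work surface. World frame = base frame: x ahead of the robot, y to its left, z up, the work surface at z = 0. Lengths are in mm, angles in rad, forces in N, time in s.
With the tool pointing down it reaches from about 425 to 875 mm from the base axis. Payload 8.4 kg.
Tool frame: the origin (TCP) lies between the finger pads; the fingertips stand 17 mm ahead of it and the grasp point (between the pads) lies 2 mm behind it; z points along the fingers, y is the line along which they close (so a half turn about z gives the same grasp; the last joint's range is limited). The gripper opens to 87 mm and grips with 3 to 60 N. Pads are 19 mm wide; open, the fingers measure 117 mm over their backs; the gripper's body (75 mm by 190 mm) begins 51 mm behind the grasp point.
Start: joints at [1.152, 0.333, 0.04, 1.465, -0.013, 1.343, -0.059], TCP at [204.322, -617.023, 239.546] pointing down, gripper open.
Joint ranges: [-2.58, 2.58], [-0.38, 2.09], [-1.3, 1.39], [0.25, 2.4], [-1.5, 4.64], [0.08, 2.09], [-2.65, 2.65]. Speed limits (rad/s): [2.22, 2.22, 2.79, 2.79, 3.14, 3.14, 3.14].

## Interface

Orientations are given as a 3x3 rotation matrix whose columns are the frame's x, y, z axes.
In Python, from rig import readout, optics, workorder, spotter gives the robot as it stands.
- The arm moves only by the tool apply_moves, never from a script. Its arguments are lists of equal length, an entry for each row: "translation": the shift along the tool's x, y, z in units of 50 mm (1.0 is 50 mm), a list of three; "turn": the turn, a rotation vector about the tool's x, y, z in units of 8 degrees (1.0 is 8 degrees), a list of three. In form: {"translation": [[tx, ty, tz], ...], "turn": [[rx, ry, rz], ...]}. A call has exactly 8 rows; each row shifts and turns the commanded pose from where the row before left it, along the tool's axes as they then stand; what a row does not reach is not made up. A row lasts 1/10 s, in which the tool goes at most 50 mm and 8.59 degrees, less where a joint would pass 70% of its speed; a pose out of reach is approached as far as the arm can. A call with a number of a shift or a turn outside -1 to 1 is refused whole. A call with a gripper value outside its range is refused whole. "hand" is the opening, from 0 (shut) to 1 (fully open), set as the call begins (left out, the last holds). The fingers move at their own pace and stop on an object; the grip force is fixed at half the most. Time passes only in rows, so rows that do not move let the fingers close, or fill a call up. It gives the time, the measured TCP pose, the force, the opening and the grip force at its end, in the units of the state.
- readout.sense(): the state, without advancing time (a new reading comes with each control period).
- optics.get_image(name): name is "scene" or "top" or "wrist"; returns the picture (400x640x3 uint8, red, green, blue); there is no depth.
- optics.camera_info(name): a dict with "fx", "fy", "cx", "cy" (pixels), "rvec" (rotation vector, rad) and "tvec" (3), from world to camera coordinates, as OpenCV has them; the wrist camera has in their place "tool_from_camera" (4x4, takes a point from camera to tool coordinates, whose origin is the TCP and whose axes are the flange's). Camera axes: x right, y down, z forward; pixel columns grow to the right and rows downward; lengths in mm; the calibration is good to about 2 mm. A picture is of the moment at which its call begins: read the wrist's pose just before it. camera_info takes no time and is no camera call.
- workorder.finish_job(): hands the job in; it is judged then, once.
Trained networks look in the newest picture that a camera, given by its name, has taken for a name from the list of things; names that differ only in an ending like _2 or _b are one class to them, and where a whole thing is asked for, a point or a joint stands for the part that bears it (a point fixed in the world has none). Each returns a list of dicts, best first, with "conf" (0 to 1); they miss things now and then, are a little off and sometimes report something else, mostly with a low value. They report only what shows in the picture. A call takes as long as a camera call.
- spotter.boxes_of(camera, target): "bbox" ([left, top, right, bottom] as shares, 0 to 1, of the picture: columns of its width, rows of its height, round what is visible of it).
- spotter.place_of(camera, target): "at" ([column, row] as shares, 0 to 1, of the picture: columns of its width, rows of its height: a listed point, or the origin of a listed thing).
The state is a dict: "time": time; "joint_positions": joint angles; "qvel": joint speeds; "tau": joint torques, N m; "tcp_pos": TCP position; "tcp_rot": TCP orientation; "ft_force": force on the tool from outside, world axes, zero at the start; "torque": the same for the moment, N m; "finger_gap": finger opening in mm; "grasp_force": force on a finger pad.
Only numpy, scipy, OpenCV 4.12 (cv2) and the standard library are available. Lean on these libraries where they do the work, as an engineer would, in place of code of your own. Each camera call takes 0.05 s, during which the arm holds its last target. There are 200 camera calls.

## Task

Set the baguette slicer for its shortest cut: with a fingertip, push the upright stop plate along its slot towards the knife until it is fully home, then turn the loose wing nut on its foot clockwise (seen from above) with repeated light fingertip strokes against its wings until it is snug and will turn no further. Grasp and pinch nothing, leave the stop home and the nut snug, and leave the baguette, the roll, the jam jar and the card stand where they are.

Things in the scene. Friction and masses are not known exactly. Their poses are not given: they have to be found in the camera images.
- slicer: Fixed beech board 220 (x) by 460 (y) mm, top 34 mm above the counter; origin: centre of the underside. Far fence (x = 92 to 100) rises 36 mm above the board. Knife parked down along x at y = -30 mm, 52 mm above the board; its black handle juts out on the near side to x = -256 mm, 61 mm above the board. A flat slotted rail (x = -28 to 28, y = 7 to 212, 5 mm high) carries the stop
- stop (a joint): Place of the sliding stop along the slicer's y, m: 0 = fully home, nearest the knife (25 mm from the blade); grows away from the knife (+y of the slicer), 0.09 at the far end. It rubs with about 6 N and stays where it is left
- stop_face (a point): Centre of the top edge of the stop's upright plate, on the face away from the knife; axes as the slicer's. Dark steel plate 120 (x, +-60 mm of here) by 4 mm. Its foot, 6 mm thick, 60 mm wide, reaches 72 mm towards +y; the foot's top is 70 mm below here, 45 mm above the counter. The nut's axis stands 37 mm (+y), 30 mm (-x) from here; above the nut (from 40 mm over the foot) the face is free to push
- nut_axis (a point): On the wing nut's vertical axis, at its washer's underside, 1 to 4 mm above the foot. x axis along one wing, turning with the nut; the other wing points the other way. Bright steel nut: hub 20 mm in diameter, 19 mm high; two round wings 6 mm thick reach 32 mm from the axis, from about 12 to 33 mm above here (longest at 23 mm). A fixed 10 mm stud stands through it to 37 mm above the foot
- wing_nut (a joint): Turn of the nut, rad: grows clockwise seen from above (tightening). 0 = loosest, 9.0 = snug, where a spring washer stops it with a slight give (0.1 to 0.2 rad under a 6 N push). It drags with about 0.03 N m, stays where it is left, and sinks 2 mm a turn
- baguette: Half a baguette, 170 mm long and 60 mm thick, lying on the slicer's board behind the knife; origin: centre of its underside. Leave it alone
- shio_roll: Golden bread roll, 110 by 66 mm, 67 mm high, on the counter; origin: centre of its underside. Leave it alone
- jam_jar: Amber glass jar with a steel cap, 72 mm in diameter, 95 mm high; origin: centre of its underside. Leave it alone
- card_stand: Blank paper card upright in a dark wooden block, 105 mm wide, 82 mm high; origin: centre of its underside. Leave it alone

How it is judged (in metres and radians):
On the way, in this order (a step that is already met when the one before it is completed fails the run):
1. the stop is pushed fully home, within 4 mm, while the nut is still loose (value of joint stop below 0.004 m and value of joint wing_nut below 8.6 rad), for 0.2 s.
2. the wing nut is wound snug with the stop still home (value of joint wing_nut above 8.7 rad and value of joint stop below 0.004 m), for 0.2 s.
At the end, for the whole second after the job is handed in: The stop is within 4 mm of its home end, the wing nut is within 0.3 rad (17 degrees) of snug, and both are at rest (all of step 2 and velocity of joint wing_nut between -0.1 and 0.1 rad/s); the robot touches nothing.
It fails at once if the stop or its wing nut is pinched, rammed or forced (more than 35 N of finger contact) (contact force between the fingers and stop above 35 N).
It fails at once if the baguette, roll, jam jar or card stand is moved more than 25 mm (distance of any of baguette, shio_roll, jam_jar, card_stand from where it was at the start of the episode above 0.025 m).
It also fails if it takes over 58 s, if anything falls off the work surface, if the arm or the gripper's body presses on something with over 40 N, if the wrist force passes 120 N, or if a joint passes its speed limit or range.

## Working session

There is one attempt and no reset: what is moved stays moved. The work goes in short steps, Python scripts to look and compute and a tool call to move; the robot and the scene stay as the last step left them, time stands still between calls to the robot, and variables do not carry over. Pictures are saved under pics/ and viewed, at most 10 in all, crops included, and the job is handed in when it is done.

Besides the shell and the picture viewer there is one more tool, called after "Call:" by a JSON object that holds its "fn" and its "kwargs", one argument or row to a line. apply_moves: Moves the arm, as the interface text tells. Shifts and turns lie within -1 to 1; 1 stands for 50 mm of shift or 8 degrees of turn. Its arguments: {"type":"object","properties":{"translation":{"type":"array"},"turn":{"type":"array"},"hand":{"type":"number"}},"required":["translation","turn"]}

```bash
mkdir -p pics; cat > h.py <<'E'
import numpy as np, cv2
from rig import readout, optics, workorder, spotter
def cam(n):
    c=optics.camera_info(n); K=np.array([[c['fx'],0,c['cx']],[0,c['fy'],c['cy']],[0,0,1.]])
    if 'rvec' in c:
        R=cv2.Rodrigues(np.array(c['rvec'],float))[0]; t=np.array(c['tvec'],float).ravel()
    else:
        s=readout.sense(); T=np.eye(4); T[:3,:3]=s['tcp_rot']; T[:3,3]=s['tcp_pos']
        M=np.linalg.inv(T@np.array(c['tool_from_camera'])); R=M[:3,:3]; t=M[:3,3]
    return K,R,t
def ray(n,uv):
    K,R,t=cam(n); d=R.T@np.linalg.solve(K,[uv[0],uv[1],1.]); return -R.T@t,d
def atz(n,uv,z):
    o,d=ray(n,uv); return o+d*(z-o[2])/d[2]
def proj(n,P):
    K,R,t=cam(n); q=(np.atleast_2d(P)@R.T+t)@K.T; return q[:,:2]/q[:,2:]
def snap(n,f=None):
    im=optics.get_image(n)
    if f: cv2.imwrite('pics/'+f,cv2.cvtColor(im,cv2.COLOR_RGB2BGR))
    return im
S=np.array([640,400.])
E
python3 - <<'E'
from h import *
np.set_printoptions(precision=1,suppress=True)
for n in ['scene','top']:
    snap(n,n+'0.png')
    K,R,t=cam(n); print(n,-R.T@t)
    for o in ['slicer','stop_face','nut_axis','baguette','shio_roll','jam_jar','card_stand']:
        r=spotter.place_of(n,o)
        print(o,[(np.array(a['at'])*S,round(a['conf'],2)) for a in r[:2]])
s=readout.sense();print(s['time'],s['tcp_pos'],s['tcp_rot'],s['finger_gap'],s['ft_force'])
E
```

```text
scene [1300.3  246.5  685.9]
slicer []
stop_face [(array([330.4, 208.3]), 0.96)]
nut_axis [(array([343.7, 222.1]), 0.68)]
baguette [(array([261.4, 238.9]), 0.65)]
shio_roll [(array([203.2, 193.2]), 0.83)]
jam_jar [(array([260.5, 239.6]), 0.48), (array([199.7, 193.9]), 0.37)]
card_stand [(array([166.3, 223.3]), 0.82)]
top [ 355.4  -28.3 1119.6]
slicer [(array([324.6, 204.3]), 0.92)]
stop_face [(array([304.6, 194.2]), 0.76), (array([152.5, 182.4]), 0.26)]
nut_axis [(array([297.5, 211.6]), 0.61)]
baguette [(array([368. , 172.2]), 0.85)]
shio_roll [(array([481.2, 245.4]), 0.76)]
jam_jar [(array([154. , 184.7]), 0.65)]
card_stand [(array([480.6, 182. ]), 0.75)]
0.8 [ 204.3 -617.   239.5] [[ 0.9  0.3 -0. ]
 [ 0.3 -0.9  0. ]
 [ 0.  -0.  -1. ]] 86.95609636057173 [ 0.3 -0.1 -0.5]
```

View pics/scene0.png

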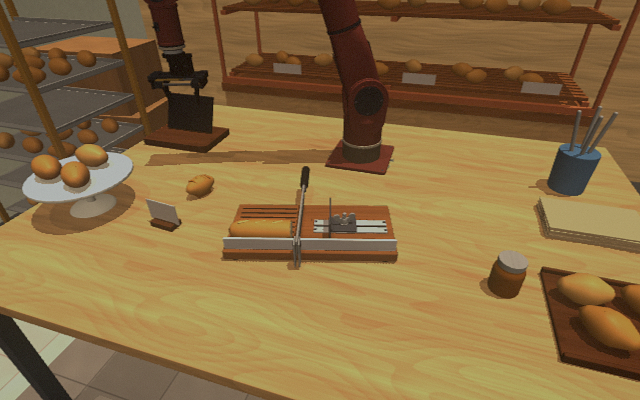

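View pics/top0.png

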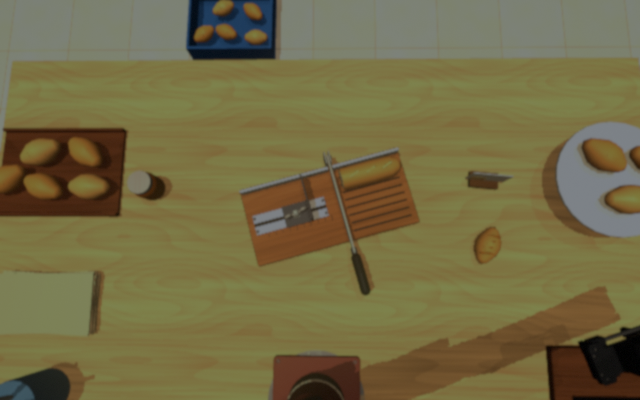

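The scene shows the slicer mid-table, with the knife at about column 300 and the stop plate at (330,208). In the top view the board's corners are near (242,190), (259,265), (418,221) and (398,150), and the nut is near (296,212).

```bash
python3 - <<'E'
import cv2
a=cv2.imread('pics/top0.png')[150:275,230:430]; b=cv2.imread('pics/scene0.png')[190:265,300:400]
a=cv2.convertScaleAbs(cv2.resize(a,(800,500),interpolation=cv2.INTER_CUBIC),alpha=1.5)
b=cv2.resize(b,(800,600),interpolation=cv2.INTER_CUBIC)
cv2.imwrite('pics/topc.png',a);cv2.imwrite('pics/scenec.png',b)
E
```

```text
(no output)
```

View pics/topc.png

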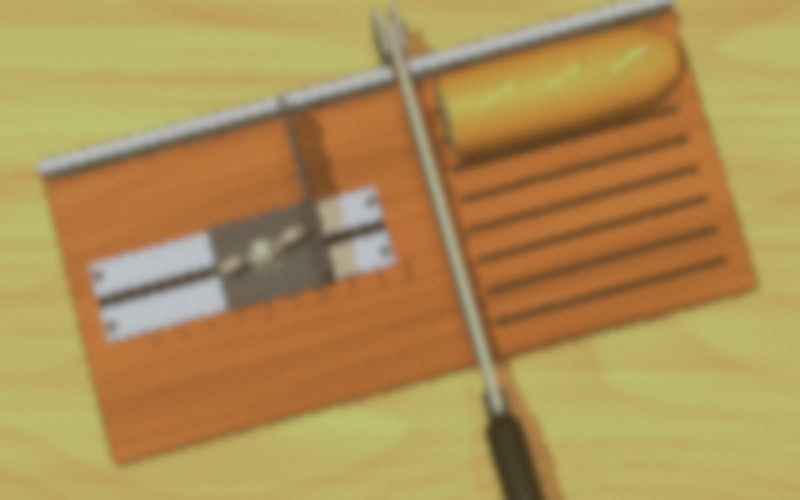

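View pics/scenec.png

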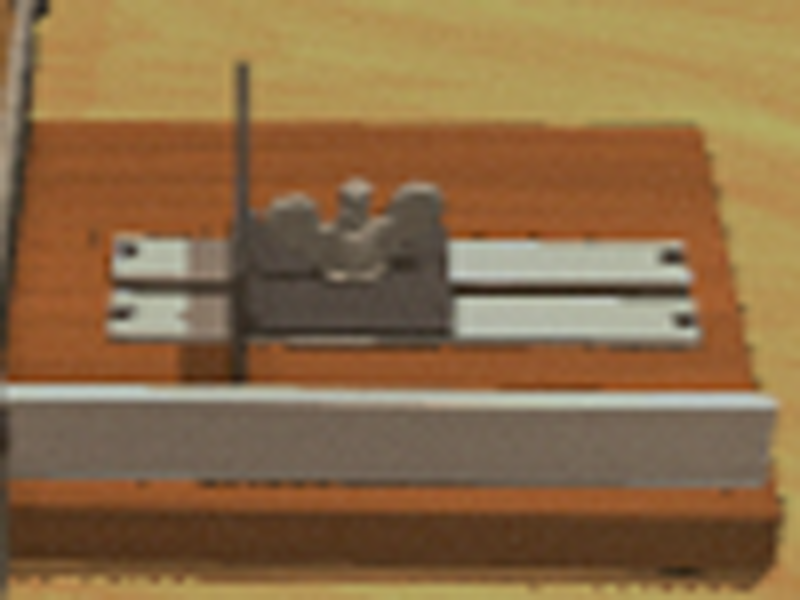

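The top crop shows the fence, the rail corners and the nut hub at about (262,252), with its wings nearly along the rail. The scene crop confirms that the wings lie along the slicer's y. Next I fit the poses.

```bash
cat >> h.py <<'E'
def W(p,pl):  # pose (x,y,yaw), slicer-local pts -> world
    c,s=np.cos(p[2]),np.sin(p[2]); q=np.atleast_2d(pl)
    return q@np.array([[c,-s,0],[s,c,0],[0,0,1]]).T+[p[0],p[1],0]
E
python3 - <<'E'
from h import *
from scipy.optimize import least_squares
np.set_printoptions(precision=2,suppress=True)
L=np.array([[100,230,70],[-110,230,34],[-110,-230,34],[100,-230,70],[28,212,39],[-28,212,39],[28,7,39],[-28,7,39]])
T=np.array([[40,163],[118,462],[757,288],[672,2],[92,262],[107,342],[376,187],[397,265]])/4+[230,150]
L2=np.array([[100,230,70],[28,7,39],[28,212,39],[-28,7,39],[-28,212,39]])
T2=np.array([[777,408],[108,335],[700,340],[113,238],[688,242]])/8+[300,190]
f=lambda p,a=1:np.r_[(proj('top',W(p,L))-T).ravel(),(proj('scene',W(p,L2))-T2).ravel()]
r=least_squares(f,[550,-30,.24],x_scale=[10,10,.05],loss='soft_l1');p=r.x;print(p);print(f(p).reshape(-1,2))
np.save('p.npy',p)
Rl=lambda w:(np.array([w[0]-p[0],w[1]-p[1]])@np.array([[np.cos(p[2]),-np.sin(p[2])],[np.sin(p[2]),np.cos(p[2])]]),w[2])
z4=lambda u,v:np.array([u,v])/4+[230,150]; z8=lambda u,v:np.array([u,v])/8+[300,190]
print('plate top far end top',Rl(atz('top',z4(285,100),115)),'near',Rl(atz('top',z4(322,268),115)))
print('foot left edge',Rl(atz('top',z4(209,232),45)),Rl(atz('top',z4(227,310),45)))
print('stud',Rl(atz('top',z4(262,247),82)),'wings',Rl(atz('top',z4(222,270),70)),Rl(atz('top',z4(302,230),70)))
print('scene: foot right edge',Rl(atz('scene',z8(452,330),45)),'plate top',Rl(atz('scene',z8(242,65),115)),'wings',Rl(atz('scene',z8(265,215),70)),Rl(atz('scene',z8(445,205),70)),'stud',Rl(atz('scene',z8(356,185),82)))
print('net stop',Rl(atz('scene',(330.4,208.3),115)),Rl(atz('top',(304.6,194.2),115)),'nut',Rl(atz('scene',(343.7,222.1),48)),Rl(atz('top',(297.5,211.6),48)))
E
```

```text
[517.85 -32.24   0.27]
[[-2.62 -0.31]
 [-1.68  0.73]
 [ 1.4   0.5 ]
 [ 2.86 -3.43]
 [-0.88  0.12]
 [ 0.11 -0.28]
 [-0.12 -0.25]
 [-0.08 -0.35]
 [ 1.58 -0.08]
 [-0.55 -0.83]
 [-0.21 -0.13]
 [-0.12 -0.88]
 [-0.88 -0.19]]
plate top far end top (array([85.17, 51.83]), np.float64(115.0)) near (array([-27.33,  56.56]), np.float64(115.0))
foot left edge (array([ 25.87, 125.91]), np.float64(45.0)) (array([-29.41, 127.14]), np.float64(45.0))
stud (array([ 0.74, 91.68]), np.float64(82.0)) wings (array([ -5.5 , 121.91]), np.float64(70.0)) (array([ 6.69, 63.43]), np.float64(70.0))
scene: foot right edge (array([ 32.94, 126.93]), np.float64(45.0)) plate top (array([-23.81,  53.58]), np.float64(115.0)) wings (array([ 2.37, 62.3 ]), np.float64(70.0)) (array([ -5.18, 124.95]), np.float64(70.0)) stud (array([ 0.3 , 93.54]), np.float64(82.0))
net stop (array([24.8 , 54.74]), np.float64(115.0)) (array([33.86, 56.2 ]), np.float64(115.0)) nut (array([-3.32, 92.33]), np.float64(48.0)) (array([ 4.84, 87.77]), np.float64(48.0))
```

```bash
cat >> h.py <<'E'
from scipy.spatial.transform import Rotation as Ro
p=np.load('p.npy') if __import__('os').path.exists('p.npy') else None
def loc(w):  # world->slicer local
    c,s=np.cos(p[2]),np.sin(p[2]); x,y=w[0]-p[0],w[1]-p[1]; return np.array([c*x+s*y,-s*x+c*y,w[2]])
def target(yaw_deg): # tool x at local azimuth yaw_deg, z down
    a=np.radians(yaw_deg)+p[2]; c,s=np.cos(a),np.sin(a); return np.array([[c,s,0],[s,-c,0],[0,0,-1.]])
def plan(lp,yaw,n):
    s=readout.sense(); x0=np.array(s['tcp_pos']); R0=Ro.from_matrix(s['tcp_rot'])
    x1=W(p,lp)[0]; rv=(R0.inv()*Ro.from_matrix(target(yaw))).as_rotvec()
    for i in range(n):
        R=R0*Ro.from_rotvec(rv*i/n)
        print((R.inv().apply((x1-x0)/n)/50).round(3).tolist(),(np.degrees(rv/n)/8).round(3).tolist())
def st():
    s=readout.sense(); R=np.array(s['tcp_rot'])
    print('t',round(s['time'],2),'loc',loc(s['tcp_pos']).round(1),'yaw',round(np.degrees(np.arctan2(R[1,0],R[0,0])-p[2]),1),'tilt',R[:2,2].round(3),'q',np.round(s['joint_positions'],2),'F(loc)',loc(np.array(s['ft_force'])+[p[0],p[1],0]).round(1),'gap',round(s['finger_gap'],1))
E
python3 -c "
from h import *
st();plan([30,85,200],90,16)"
```

```text
t 0.8 loc [-456.5 -481.5  239.5] yaw 3.0 tilt [-0.  0.] q [ 1.15  0.33  0.04  1.47 -0.01  1.34 -0.06] F(loc) [ 0.2 -0.2 -0.5] gap 87.0
[0.645, -0.675, 0.049] [-0.0, -0.0, -0.679]
[0.706, -0.611, 0.049] [-0.0, -0.0, -0.679]
[0.761, -0.541, 0.049] [-0.0, -0.0, -0.679]
[0.808, -0.467, 0.049] [-0.0, -0.0, -0.679]
[0.849, -0.388, 0.049] [-0.0, -0.0, -0.679]
[0.882, -0.306, 0.049] [-0.0, -0.0, -0.679]
[0.907, -0.221, 0.049] [-0.0, -0.0, -0.679]
[0.924, -0.134, 0.049] [-0.0, -0.0, -0.679]
[0.932, -0.046, 0.049] [-0.0, -0.0, -0.679]
[0.932, 0.043, 0.049] [-0.0, -0.0, -0.679]
[0.924, 0.131, 0.049] [-0.0, -0.0, -0.679]
[0.908, 0.218, 0.049] [-0.0, -0.0, -0.679]
[0.883, 0.303, 0.049] [-0.0, -0.0, -0.679]
[0.85, 0.385, 0.049] [-0.0, -0.0, -0.679]
[0.81, 0.464, 0.049] [-0.0, -0.0, -0.679]
[0.763, 0.538, 0.049] [-0.0, -0.0, -0.679]
```

Call:
{"fn": "apply_moves", "kwargs": {
  "translation": [
    [0.64,-0.68,0],
    [0.7,-0.61,0],
    [0.76,-0.54,0],
    [0.81,-0.47,0],
    [0.85,-0.39,0],
    [0.88,-0.31,0],
    [0.91,-0.22,0],
    [0.92,-0.13,0]
  ],
  "turn": [
    [0,0,-0.68],
    [0,0,-0.68],
    [0,0,-0.68],
    [0,0,-0.68],
    [0,0,-0.68],
    [0,0,-0.68],
    [0,0,-0.68],
    [0,0,-0.68]
  ],
  "hand": 0
}}

```text
time: 1.6
tcp_pos: [364.1, -277.7, 239.9]
tcp_rot: [[0.469, 0.883, 0.0], [0.883, -0.469, -0.001], [-0.0, 0.001, -1.0]]
ft_force: [1.4, 1.0, 0.4]
finger_gap: 30.9
grasp_force: 0.0
```

Call:
{"fn": "apply_moves", "kwargs": {
  "translation": [
    [0.93,-0.05,0],
    [0.93,0.04,0],
    [0.92,0.13,0],
    [0.91,0.22,0],
    [0.88,0.3,0],
    [0.85,0.38,0],
    [0.81,0.46,0],
    [0.76,0.54,0]
  ],
  "turn": [
    [0,0,-0.68],
    [0,0,-0.68],
    [0,0,-0.68],
    [0,0,-0.68],
    [0,0,-0.68],
    [0,0,-0.68],
    [0,0,-0.68],
    [0,0,-0.68]
  ]
}}

```text
time: 2.4
tcp_pos: [523.0, 59.3, 240.0]
tcp_rot: [[-0.268, 0.963, 0.001], [0.963, 0.268, -0.0], [-0.001, 0.001, -1.0]]
ft_force: [1.5, -1.1, -0.3]
finger_gap: 0.7
grasp_force: 0.0
```

```bash
python3 -c "
from h import *
st();plan([30,78,112],90,4)
snap('wrist','w1.png')
for o in ['stop_face','nut_axis']: print([(np.array(a['at'])*S,a['conf']) for a in spotter.place_of('wrist',o)[:2]])
r=spotter.place_of('wrist','stop_face'); 
if r: print(loc(atz('wrist',np.array(r[0]['at'])*S,115)))
r=spotter.place_of('wrist','nut_axis'); 
if r: print(loc(atz('wrist',np.array(r[0]['at'])*S,48)))
"
```

```text
t 2.4 loc [ 29.1  86.9 240. ] yaw 90.3 tilt [ 0.001 -0.   ] q [ 0.44  0.13 -0.68  1.74  0.09  1.3   0.  ] F(loc) [ 1.1 -1.5 -0.3] gap 0.7
[-0.044, 0.004, 0.64] [0.002, 0.001, 0.009]
[-0.044, 0.004, 0.64] [0.002, 0.001, 0.009]
[-0.045, 0.004, 0.64] [0.002, 0.001, 0.009]
[-0.045, 0.004, 0.64] [0.002, 0.001, 0.009]
[(array([324.608, 222.32 ]), 0.65)]
[(array([297.92, 172.52]), 0.77)]
[ 32.24789992  54.0425181  115.        ]
[-1.84881472e-02  9.06674394e+01  4.80000000e+01]
```

Call:
{"fn": "apply_moves", "kwargs": {
  "translation": [
    [0,0,0.64],
    [0,0,0.64],
    [0,0,0.64],
    [0,0,0.64],
    [-0.1,0,0],
    [-0.1,0,0],
    [-0.1,0,0],
    [-0.1,0,0]
  ],
  "turn": [
    [0,0,0],
    [0,0,0],
    [0,0,0],
    [0,0,0],
    [0,0,0],
    [0,0,0],
    [0,0,0],
    [0,0,0]
  ]
}}

```text
time: 3.45
tcp_pos: [528.9, 38.2, 113.5]
tcp_rot: [[-0.264, 0.964, 0.003], [0.964, 0.264, 0.001], [-0.0, 0.003, -1.0]]
ft_force: [-2.2, 5.7, 3.6]
finger_gap: 0.6
grasp_force: 3.1
```

Call:
{"fn": "apply_moves", "kwargs": {
  "translation": [
    [-0.1,0,0],
    [-0.1,0,0],
    [-0.1,0,0],
    [-0.1,0,0],
    [-0.1,0,0],
    [-0.1,0,0],
    [-0.1,0,0],
    [-0.1,0,0]
  ],
  "turn": [
    [0,0,0],
    [0,0,0],
    [0,0,0],
    [0,0,0],
    [0,0,0],
    [0,0,0],
    [0,0,0],
    [0,0,0]
  ]
}}

```text
time: 4.25
tcp_pos: [539.3, 1.1, 113.3]
tcp_rot: [[-0.266, 0.964, 0.002], [0.964, 0.266, 0.002], [0.001, 0.003, -1.0]]
ft_force: [-2.3, 5.6, 4.7]
finger_gap: 0.8
grasp_force: 3.2
```

```bash
python3 -c "
from h import *
st();snap('wrist','w2.png')"
```

```text
t 4.25 loc [ 29.5  26.5 113.3] yaw 90.2 tilt [0.002 0.002] q [ 0.47  0.28 -0.64  1.86  0.19  1.06  0.04] F(loc) [-0.7  6.   4.7] gap 0.8
```

Call:
{"fn": "apply_moves", "kwargs": {
  "translation": [
    [-0.03,0,0],
    [-0.03,0,0],
    [-0.03,0,0],
    [-0.03,0,0],
    [-0.03,0,0],
    [-0.03,0,0],
    [-0.03,0,0],
    [-0.03,0,0]
  ],
  "turn": [
    [0,0,0],
    [0,0,0],
    [0,0,0],
    [0,0,0],
    [0,0,0],
    [0,0,0],
    [0,0,0],
    [0,0,0]
  ]
}}

```text
time: 5.1
tcp_pos: [542.5, -10.5, 113.1]
tcp_rot: [[-0.266, 0.964, 0.003], [0.964, 0.266, 0.001], [0.001, 0.003, -1.0]]
ft_force: [-0.8, 6.4, 4.9]
finger_gap: 0.6
grasp_force: 3.1
```

Call:
{"fn": "apply_moves", "kwargs": {
  "translation": [
    [-0.01,0,0],
    [-0.01,0,0],
    [-0.01,0,0],
    [-0.01,0,0],
    [0,0,0],
    [0,0,0],
    [0,0,0],
    [0,0,0]
  ],
  "turn": [
    [0,0,0],
    [0,0,0],
    [0,0,0],
    [0,0,0],
    [0,0,0],
    [0,0,0],
    [0,0,0],
    [0,0,0]
  ]
}}

```text
time: 5.9
tcp_pos: [543.1, -12.5, 113.1]
tcp_rot: [[-0.266, 0.964, 0.003], [0.964, 0.266, 0.001], [0.0, 0.003, -1.0]]
ft_force: [-0.9, 6.4, 3.7]
finger_gap: 0.3
grasp_force: 2.8
```

```bash
python3 -c "
from h import *
st()"
```

```text
t 5.9 loc [ 29.5  12.4 113.1] yaw 90.1 tilt [0.003 0.001] q [ 0.49  0.28 -0.63  1.85  0.19  1.06  0.06] F(loc) [0.8 6.4 3.7] gap 0.3
```

Call:
{"fn": "apply_moves", "kwargs": {
  "translation": [
    [-0.01,0,0],
    [-0.01,0,0],
    [-0.01,0,0],
    [-0.01,0,0],
    [0,0,0],
    [0,0,0],
    [0,0,0],
    [0,0,0]
  ],
  "turn": [
    [0,0,0],
    [0,0,0],
    [0,0,0],
    [0,0,0],
    [0,0,0],
    [0,0,0],
    [0,0,0],
    [0,0,0]
  ]
}}

```text
time: 6.7
tcp_pos: [543.5, -14.1, 113.1]
tcp_rot: [[-0.266, 0.964, 0.002], [0.964, 0.266, 0.001], [0.001, 0.003, -1.0]]
ft_force: [-1.2, 6.8, 4.5]
finger_gap: 0.3
grasp_force: 3.3
```

```bash
python3 -c "
from h import *
st()"
```

```text
t 6.7 loc [ 29.5  10.7 113.1] yaw 90.2 tilt [0.002 0.001] q [ 0.49  0.28 -0.63  1.85  0.19  1.06  0.06] F(loc) [0.6 6.9 4.5] gap 0.3
```

Call:
{"fn": "apply_moves", "kwargs": {
  "translation": [
    [-0.01,0,0],
    [-0.01,0,0],
    [-0.01,0,0],
    [-0.01,0,0],
    [-0.01,0,0],
    [0,0,0],
    [0,0,0],
    [0,0,0]
  ],
  "turn": [
    [0,0,0],
    [0,0,0],
    [0,0,0],
    [0,0,0],
    [0,0,0],
    [0,0,0],
    [0,0,0],
    [0,0,0]
  ]
}}

```text
time: 7.5
tcp_pos: [543.6, -14.3, 113.1]
tcp_rot: [[-0.268, 0.963, 0.001], [0.963, 0.268, 0.004], [0.003, 0.002, -1.0]]
ft_force: [-3.8, 13.5, 7.2]
finger_gap: 0.9
grasp_force: 6.9
```

```bash
python3 -c "
from h import *
st()"
```

```text
t 7.5 loc [ 29.6  10.5 113.1] yaw 90.3 tilt [0.001 0.004] q [ 0.49  0.29 -0.63  1.85  0.19  1.06  0.07] F(loc) [-0.1 14.1  7.2] gap 0.9
```

The stop is home: the force rose to 14 N with no further motion. I'm backing off, lifting and looking at the nut.

Call:
{"fn": "apply_moves", "kwargs": {
  "translation": [
    [0.1,0,0],
    [0.2,0,0],
    [0,0,-0.8],
    [0,0,-0.8],
    [0,0,-0.8],
    [0,0,0],
    [0,0,0],
    [0,0,0]
  ],
  "turn": [
    [0,0,0],
    [0,0,0],
    [0,0,0],
    [0,0,0],
    [0,0,0],
    [0,0,0],
    [0,0,0],
    [0,0,0]
  ]
}}

```text
time: 8.3
tcp_pos: [538.6, -3.9, 230.5]
tcp_rot: [[-0.265, 0.964, -0.001], [0.964, 0.265, -0.0], [0.0, -0.002, -1.0]]
ft_force: [0.1, -0.1, -1.1]
finger_gap: 0.6
grasp_force: 0.0
```

```bash
python3 -c "
from h import *
st();im=snap('wrist')
for o,z in [('stop_face',115),('nut_axis',48)]:
  for a in spotter.place_of('wrist',o)[:1]: print(o,np.array(a['at'])*S,a['conf'],loc(atz('wrist',np.array(a['at'])*S,z)))
c=proj('wrist',W(p,[0,38,70]))[0];print(c)
# rectified local patch at z=72: x right, y up, 10px/mm... 
g=np.array([[-40,78,72],[40,78,72],[40,-2,72],[-40,-2,72]],float)
H=cv2.getPerspectiveTransform(proj('wrist',W(p,g)).astype(np.float32),np.array([[0,0],[560,0],[560,560],[0,560]],np.float32))
cv2.imwrite('pics/rect1.png',cv2.cvtColor(cv2.warpPerspective(im,H,(560,560)),cv2.COLOR_RGB2BGR))
"
```

```text
t 8.3 loc [ 27.5  21.8 230.5] yaw 90.1 tilt [-0.001 -0.   ] q [ 0.51  0.17 -0.65  1.72  0.1   1.29  0.11] F(loc) [ 0.1 -0.1 -1.1] gap 0.6
stop_face [296.704 166.12 ] 0.68 [  4.44611729  49.10312802 115.        ]
nut_axis [298.688 164.2  ] 0.88 [ 1.17088297 39.44721371 48.        ]
[296.13142876 168.90888022]
```

View pics/rect1.png

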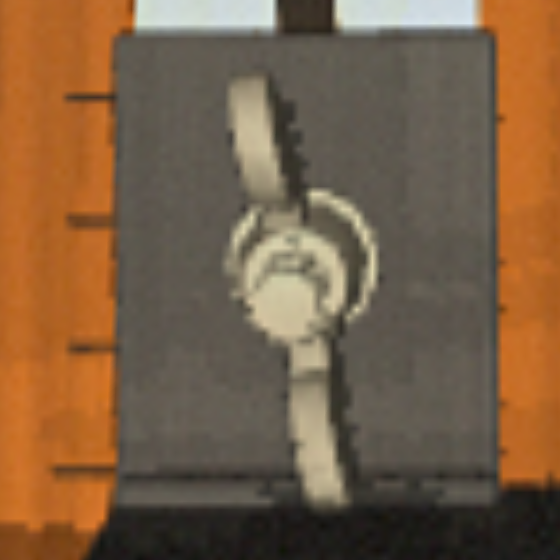

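The picture shows the nut from above, wing tips at (248,80) and (325,505). So the axis is at about local (1, 37) and the free wing points at 100 degrees. Next I go behind that wing.

```bash
cat >> h.py <<'E'
A=np.array([1.,37.])
def spot(al,gap,r=27):
    a=np.radians(al); u=np.array([np.cos(a),np.sin(a)]); t=np.array([-u[1],u[0]]); return A+r*u+(12.5+gap)*t
def wing(): # finger pose relative to nut: (tang, radial) and alpha
    s=readout.sense(); R=np.array(s['tcp_rot']); l=loc(s['tcp_pos'])
    y=np.degrees(np.arctan2(R[1,0],R[0,0])-p[2]); a=np.radians(y-90); u=np.array([np.cos(a),np.sin(a)]); t=np.array([-u[1],u[0]])
    d=l[:2]-A; print('alpha',round((y-90),1),'tang',round(d@t,1),'rad',round(d@u,1))
E
python3 -c "
from h import *
q=spot(100,6);print(q);plan([q[0],q[1],110],190,14)"
```

```text
[-21.90744423  60.37731804]
[0.055, -0.07, 0.172] [-0.0, -0.001, -0.892]
[0.063, -0.063, 0.172] [-0.0, -0.001, -0.892]
[0.07, -0.055, 0.172] [-0.0, -0.001, -0.892]
[0.077, -0.045, 0.172] [-0.0, -0.001, -0.892]
[0.082, -0.036, 0.172] [-0.0, -0.001, -0.892]
[0.086, -0.025, 0.172] [-0.0, -0.001, -0.892]
[0.088, -0.014, 0.172] [-0.0, -0.001, -0.892]
[0.089, -0.003, 0.172] [-0.0, -0.001, -0.892]
[0.089, 0.008, 0.172] [-0.0, -0.001, -0.892]
[0.087, 0.019, 0.172] [-0.0, -0.001, -0.892]
[0.084, 0.03, 0.172] [-0.0, -0.001, -0.892]
[0.08, 0.04, 0.172] [-0.0, -0.001, -0.892]
[0.074, 0.049, 0.172] [-0.0, -0.001, -0.892]
[0.068, 0.058, 0.172] [-0.0, -0.001, -0.892]
```

Call:
{"fn": "apply_moves", "kwargs": {
  "translation": [
    [0.055,-0.07,0.17],
    [0.063,-0.063,0.17],
    [0.07,-0.055,0.17],
    [0.077,-0.045,0.17],
    [0.082,-0.036,0.17],
    [0.086,-0.025,0.17],
    [0.088,-0.014,0.17],
    [0.089,-0.003,0.17]
  ],
  "turn": [
    [0,0,-0.892],
    [0,0,-0.892],
    [0,0,-0.892],
    [0,0,-0.892],
    [0,0,-0.892],
    [0,0,-0.892],
    [0,0,-0.892],
    [0,0,-0.892]
  ]
}}

```text
time: 9.25
tcp_pos: [505.7, 10.1, 162.5]
tcp_rot: [[-0.955, 0.297, -0.001], [0.297, 0.955, 0.0], [0.001, -0.0, -1.0]]
ft_force: [0.1, -0.1, 0.7]
finger_gap: 0.5
grasp_force: 0.0
```

Call:
{"fn": "apply_moves", "kwargs": {
  "translation": [
    [0.089,0.008,0.17],
    [0.087,0.019,0.17],
    [0.084,0.03,0.17],
    [0.08,0.04,0.17],
    [0.074,0.05,0.17],
    [0.068,0.058,0.17],
    [0,0,0],
    [0,0,0]
  ],
  "turn": [
    [0,0,-0.892],
    [0,0,-0.892],
    [0,0,-0.892],
    [0,0,-0.892],
    [0,0,-0.892],
    [0,0,-0.892],
    [0,0,0],
    [0,0,0]
  ]
}}

```text
time: 10.05
tcp_pos: [481.5, 20.4, 112.4]
tcp_rot: [[-0.906, -0.424, -0.001], [-0.424, 0.906, 0.0], [0.001, 0.001, -1.0]]
ft_force: [0.5, 0.4, -0.1]
finger_gap: 0.5
grasp_force: 0.0
```

```bash
python3 -c "
from h import *
st();wing();q=spot(100,6);plan([q[0],q[1],81],190,2)"
```

```text
t 10.05 loc [-21.2  60.3 112.4] yaw -170.2 tilt [-0.001  0.   ] q [ 0.65  0.19 -0.84  1.98  0.16  1.04  1.74] F(loc) [ 0.6  0.3 -0.1] gap 0.5
alpha -260.2 tang 17.9 rad 26.8
[0.006, 0.001, 0.314] [0.002, -0.002, -0.014]
[0.007, 0.001, 0.314] [0.002, -0.002, -0.014]
```

Call:
{"fn": "apply_moves", "kwargs": {
  "translation": [
    [0,0,0.31],
    [0,0,0.31],
    [0,0,0],
    [-0.11,0,0],
    [-0.07,0.027,0],
    [-0.07,0.027,0],
    [-0.07,0.027,0],
    [-0.07,0.027,0]
  ],
  "turn": [
    [0,0,0],
    [0,0,0],
    [0,0,0],
    [0,0,0],
    [0,0,0.9],
    [0,0,0.9],
    [0,0,0.9],
    [0,0,0.9]
  ]
}}

```text
time: 10.85
tcp_pos: [498.8, 31.8, 81.6]
tcp_rot: [[-0.998, 0.067, -0.001], [0.067, 0.998, 0.0], [0.001, -0.0, -1.0]]
ft_force: [-1.4, 0.8, -1.1]
finger_gap: 0.3
grasp_force: 0.8
```

```bash
python3 -c "
from h import *
st();wing()"
```

```text
t 10.85 loc [-1.5 66.8 81.6] yaw 160.9 tilt [-0.001  0.   ] q [ 0.52  0.26 -0.75  1.97  0.21  0.99  1.18] F(loc) [-1.2  1.2 -1.1] gap 0.3
alpha 70.9 tang 12.1 rad 27.3
```

Call:
{"fn": "apply_moves", "kwargs": {
  "translation": [
    [-0.07,0.027,0],
    [-0.07,0.027,0],
    [-0.07,0.027,0],
    [-0.07,0.027,0],
    [-0.07,0.027,0],
    [-0.07,0.027,0],
    [-0.07,0.027,0],
    [-0.07,0.027,0]
  ],
  "turn": [
    [0,0,0.9],
    [0,0,0.9],
    [0,0,0.9],
    [0,0,0.9],
    [0,0,0.9],
    [0,0,0.9],
    [0,0,0.9],
    [0,0,0.9]
  ]
}}

```text
time: 11.65
tcp_pos: [527.7, 28.4, 81.8]
tcp_rot: [[-0.478, 0.878, 0.0], [0.878, 0.478, 0.001], [0.001, 0.0, -1.0]]
ft_force: [-1.5, 1.8, -1.1]
finger_gap: 0.6
grasp_force: 0.8
```

```bash
python3 -c "
from h import *
st();wing()"
```

```text
t 11.65 loc [25.5 55.9 81.8] yaw 103.3 tilt [0.    0.001] q [ 0.37  0.29 -0.58  1.91  0.18  0.99  0.21] F(loc) [-0.9  2.1 -1.1] gap 0.6
alpha 13.3 tang 12.8 rad 28.2
```

Call:
{"fn": "apply_moves", "kwargs": {
  "translation": [
    [-0.07,0.025,0],
    [-0.07,0.025,0],
    [-0.07,0.025,0],
    [-0.07,0.025,0],
    [-0.07,0.025,0],
    [-0.07,0.025,0],
    [-0.07,0.025,0],
    [-0.07,0.025,0]
  ],
  "turn": [
    [0,0,0.9],
    [0,0,0.9],
    [0,0,0.9],
    [0,0,0.9],
    [0,0,0.9],
    [0,0,0.9],
    [0,0,0.9],
    [0,0,0.9]
  ]
}}

```text
time: 12.45
tcp_pos: [539.8, 2.1, 82.1]
tcp_rot: [[0.485, 0.874, 0.002], [0.874, -0.485, 0.001], [0.001, 0.001, -1.0]]
ft_force: [1.0, 0.6, -1.0]
finger_gap: 0.5
grasp_force: 1.0
```

```bash
python3 -c "
from h import *
st();wing()"
```

```text
t 12.45 loc [30.2 27.3 82.1] yaw 45.7 tilt [0.002 0.001] q [ 0.27  0.28 -0.41  1.89  0.13  0.99 -0.7 ] F(loc) [ 1.1  0.3 -1. ] gap 0.5
alpha -44.3 tang 13.5 rad 27.7
```

```bash
cat >> h.py <<'E'
def ret(al,gap,yawturn,n=22,pre=((.1,0,0),(0,0,-.6))):
    """rows after the pre rows: back to behind wing at al, turning yawturn deg ccw over n rows"""
    s=readout.sense(); R0=Ro.from_matrix(s['tcp_rot']); x0=np.array(s['tcp_pos'])+sum(R0.apply(np.array(q)*50) for q in pre)
    q=spot(al,gap); x1=W(p,[q[0],q[1],x0[2]])[0]
    for i in range(n):
        R=R0*Ro.from_euler('z',-yawturn*i/n,degrees=True); v=R.inv().apply((x1-x0)/n)/50; print([round(v[0],3),round(v[1],3),0],end=', ' if (i+3)%8 else '\n')
E
python3 -c "
from h import *
print(spot(135,7));ret(135,7,176)"
```

```text
[-31.88046533  42.30330086]
[np.float64(-0.034), np.float64(-0.05), 0], [np.float64(-0.027), np.float64(-0.054), 0], [np.float64(-0.019), np.float64(-0.057), 0], [np.float64(-0.011), np.float64(-0.059), 0], [np.float64(-0.003), np.float64(-0.06), 0], [np.float64(0.006), np.float64(-0.06), 0]
[np.float64(0.014), np.float64(-0.059), 0], [np.float64(0.022), np.float64(-0.056), 0], [np.float64(0.03), np.float64(-0.053), 0], [np.float64(0.037), np.float64(-0.048), 0], [np.float64(0.043), np.float64(-0.042), 0], [np.float64(0.049), np.float64(-0.036), 0], [np.float64(0.053), np.float64(-0.029), 0], [np.float64(0.057), np.float64(-0.021), 0]
[np.float64(0.059), np.float64(-0.013), 0], [np.float64(0.06), np.float64(-0.005), 0], [np.float64(0.06), np.float64(0.004), 0], [np.float64(0.059), np.float64(0.012), 0], [np.float64(0.057), np.float64(0.02), 0], [np.float64(0.054), np.float64(0.028), 0], [np.float64(0.049), np.float64(0.035), 0], [np.float64(0.044), np.float64(0.042), 0]
```

Call:
{"fn": "apply_moves", "kwargs": {
  "translation": [
    [0.1,0,0],
    [0,0,-0.6],
    [-0.034,-0.05,0],
    [-0.027,-0.054,0],
    [-0.019,-0.057,0],
    [-0.011,-0.059,0],
    [-0.003,-0.06,0],
    [0.006,-0.06,0]
  ],
  "turn": [
    [0,0,0],
    [0,0,0],
    [0,0,-1],
    [0,0,-1],
    [0,0,-1],
    [0,0,-1],
    [0,0,-1],
    [0,0,-1]
  ]
}}

```text
time: 13.25
tcp_pos: [523.3, 4.7, 111.9]
tcp_rot: [[-0.34, 0.941, 0.0], [0.941, 0.34, 0.0], [-0.0, 0.0, -1.0]]
ft_force: [0.2, 0.4, -0.4]
finger_gap: 0.7
grasp_force: 0.0
```

Call:
{"fn": "apply_moves", "kwargs": {
  "translation": [
    [0.014,-0.059,0],
    [0.022,-0.056,0],
    [0.03,-0.053,0],
    [0.037,-0.048,0],
    [0.043,-0.042,0],
    [0.049,-0.036,0],
    [0.053,-0.029,0],
    [0.057,-0.021,0]
  ],
  "turn": [
    [0,0,-1],
    [0,0,-1],
    [0,0,-1],
    [0,0,-1],
    [0,0,-1],
    [0,0,-1],
    [0,0,-1],
    [0,0,-1]
  ]
}}

```text
time: 14.05
tcp_pos: [499.2, 2.2, 111.9]
tcp_rot: [[-0.994, 0.107, 0.0], [0.107, 0.994, 0.0], [-0.0, 0.0, -1.0]]
ft_force: [-0.2, -1.0, -1.0]
finger_gap: 0.8
grasp_force: 0.0
```

Call:
{"fn": "apply_moves", "kwargs": {
  "translation": [
    [0.059,-0.013,0],
    [0.06,-0.005,0],
    [0.06,0.004,0],
    [0.059,0.012,0],
    [0.057,0.02,0],
    [0.054,0.028,0],
    [0.049,0.035,0],
    [0.044,0.042,0]
  ],
  "turn": [
    [0,0,-1],
    [0,0,-1],
    [0,0,-1],
    [0,0,-1],
    [0,0,-1],
    [0,0,-1],
    [0,0,-1],
    [0,0,-1]
  ]
}}

```text
time: 14.85
tcp_pos: [475.2, -0.2, 112.0]
tcp_rot: [[-0.532, -0.847, 0.001], [-0.847, 0.532, 0.0], [-0.0, -0.0, -1.0]]
ft_force: [-0.2, 0.4, 0.1]
finger_gap: 0.8
grasp_force: 0.0
```

```bash
python3 -c "
from h import *
st();wing();q=spot(135,6);plan([q[0],q[1],81],225,2)
im=snap('wrist');b=spotter.place_of('wrist','stop_face');print([(loc(atz('wrist',np.array(a['at'])*S,115)),a['conf']) for a in b[:1]])
g=np.array([[-40,78,72],[40,78,72],[40,-2,72],[-40,-2,72]],float)
H=cv2.getPerspectiveTransform(proj('wrist',W(p,g)).astype(np.float32),np.array([[0,0],[400,0],[400,400],[0,400]],np.float32))
cv2.imwrite('pics/rect2.png',cv2.cvtColor(np.hstack([cv2.warpPerspective(im,H,(400,400)),cv2.resize(im,(400,400))]),cv2.COLOR_RGB2BGR))"
```

```text
t 14.85 loc [-32.7  42.1 112. ] yaw -137.4 tilt [0.001 0.   ] q [ 0.67  0.17 -0.81  2.    0.14  1.03  2.37] F(loc) [-0.1  0.4  0.1] gap 0.8
alpha -227.4 tang 21.4 rad 26.6
[-0.017, -0.004, 0.31] [-0.001, 0.001, -0.151]
[-0.017, -0.004, 0.31] [-0.001, 0.001, -0.151]
[(array([ 31.15985874,  -0.61119084, 115.        ]), 0.77)]
```

View pics/rect2.png

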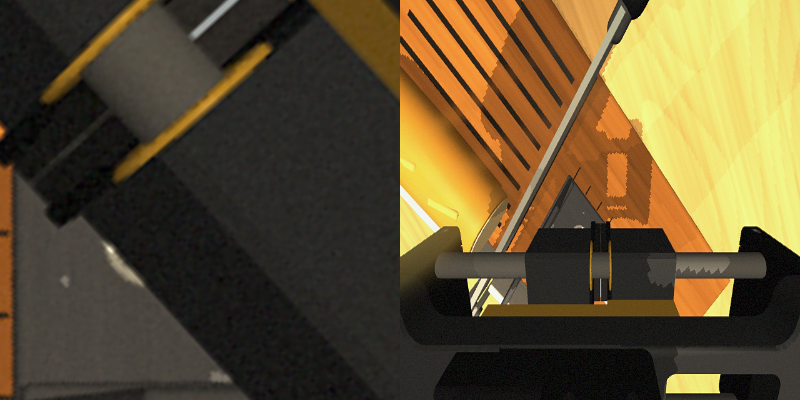

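The gripper hides the nut in this view, but the network puts the stop face at y = -0.6, so it is still home. Second stroke.

Call:
{"fn": "apply_moves", "kwargs": {
  "translation": [
    [0,0,0.31],
    [0,0,0.31],
    [-0.15,0,0],
    [-0.07,0.027,0],
    [-0.07,0.027,0],
    [-0.07,0.027,0],
    [-0.07,0.027,0],
    [-0.07,0.027,0]
  ],
  "turn": [
    [0,0,0],
    [0,0,0],
    [0,0,0],
    [0,0,0.9],
    [0,0,0.9],
    [0,0,0.9],
    [0,0,0.9],
    [0,0,0.9]
  ]
}}

```text
time: 15.75
tcp_pos: [487.0, 23.2, 81.1]
tcp_rot: [[-0.934, -0.357, -0.001], [-0.357, 0.934, 0.0], [0.001, 0.001, -1.0]]
ft_force: [-1.5, 1.3, -1.2]
finger_gap: 0.3
grasp_force: 1.1
```

```bash
python3 -c "
from h import *
st();wing()"
```

```text
t 15.75 loc [-15.1  61.6  81.1] yaw -174.3 tilt [-0.001  0.   ] q [ 0.52  0.23 -0.71  2.    0.18  0.98  1.65] F(loc) [-1.1  1.6 -1.2] gap 0.3
alpha -264.3 tang 13.6 rad 26.1
```

Call:
{"fn": "apply_moves", "kwargs": {
  "translation": [
    [-0.07,0.028,0],
    [-0.07,0.028,0],
    [-0.07,0.028,0],
    [-0.07,0.028,0],
    [-0.07,0.028,0],
    [-0.07,0.028,0],
    [-0.07,0.028,0],
    [-0.07,0.028,0]
  ],
  "turn": [
    [0,0,0.9],
    [0,0,0.9],
    [0,0,0.9],
    [0,0,0.9],
    [0,0,0.9],
    [0,0,0.9],
    [0,0,0.9],
    [0,0,0.9]
  ]
}}

```text
time: 16.55
tcp_pos: [515.0, 32.6, 81.2]
tcp_rot: [[-0.802, 0.597, -0.0], [0.597, 0.802, 0.001], [0.001, 0.001, -1.0]]
ft_force: [-1.7, 0.8, -0.9]
finger_gap: 0.5
grasp_force: 1.0
```

Call:
{"fn": "apply_moves", "kwargs": {
  "translation": [
    [-0.07,0.027,0],
    [-0.07,0.027,0],
    [-0.07,0.027,0],
    [-0.07,0.027,0],
    [-0.07,0.027,0],
    [-0.07,0.027,0],
    [-0.07,0.027,0],
    [-0.07,0.027,0]
  ],
  "turn": [
    [0,0,0.9],
    [0,0,0.9],
    [0,0,0.9],
    [0,0,0.9],
    [0,0,0.9],
    [0,0,0.9],
    [0,0,0.9],
    [0,0,0.9]
  ]
}}

```text
time: 17.35
tcp_pos: [537.2, 13.9, 81.3]
tcp_rot: [[0.074, 0.997, 0.001], [0.997, -0.074, 0.001], [0.001, 0.001, -1.0]]
ft_force: [-0.1, 1.7, -1.6]
finger_gap: 0.4
grasp_force: 0.9
```

```bash
python3 -c "
from h import *
st();wing()"
```

```text
t 17.35 loc [30.8 39.4 81.3] yaw 70.5 tilt [0.001 0.001] q [ 0.25  0.28 -0.4   1.9   0.13  0.99 -0.29] F(loc) [ 0.3  1.7 -1.6] gap 0.4
alpha -19.5 tang 12.2 rad 27.3
```

Call:
{"fn": "apply_moves", "kwargs": {
  "translation": [
    [-0.066,0.025,0],
    [-0.066,0.025,0],
    [-0.066,0.025,0],
    [-0.066,0.025,0],
    [0.1,0,0],
    [0,0,-0.6],
    [0,0,0],
    [0,0,0]
  ],
  "turn": [
    [0,0,0.85],
    [0,0,0.85],
    [0,0,0.85],
    [0,0,0.85],
    [0,0,0],
    [0,0,0],
    [0,0,0],
    [0,0,0]
  ]
}}

```text
time: 18.15
tcp_pos: [541.6, 3.5, 111.6]
tcp_rot: [[0.515, 0.857, 0.002], [0.857, -0.515, 0.0], [0.001, 0.002, -1.0]]
ft_force: [-0.2, -0.4, -0.2]
finger_gap: 0.3
grasp_force: 0.0
```

```bash
python3 -c "
from h import *
st();wing();ret(133,8,176,22,((0,0,0),))"|sed 's/np.float64//g'
```

```text
t 18.15 loc [ 32.4  28.2 111.6] yaw 43.7 tilt [0.002 0.   ] q [ 0.21  0.24 -0.33  1.87  0.09  1.04 -0.7 ] F(loc) [-0.3 -0.4 -0.2] gap 0.3
alpha -46.3 tang 16.6 rad 28.1
[(-0.033), (-0.05), 0], [(-0.026), (-0.054), 0], [(-0.018), (-0.058), 0], [(-0.01), (-0.06), 0], [(-0.002), (-0.06), 0], [(0.007), (-0.06), 0]
[(0.015), (-0.058), 0], [(0.023), (-0.056), 0], [(0.031), (-0.052), 0], [(0.038), (-0.047), 0], [(0.044), (-0.042), 0], [(0.049), (-0.035), 0], [(0.054), (-0.028), 0], [(0.057), (-0.02), 0]
[(0.059), (-0.012), 0], [(0.06), (-0.004), 0], [(0.06), (0.005), 0], [(0.059), (0.013), 0], [(0.057), (0.021), 0], [(0.053), (0.029), 0], [(0.049), (0.036), 0], [(0.043), (0.042), 0]
```

Call:
{"fn": "apply_moves", "kwargs": {
  "translation": [
    [-0.033,-0.05,0],
    [-0.026,-0.054,0],
    [-0.018,-0.058,0],
    [-0.01,-0.06,0],
    [-0.002,-0.06,0],
    [0.007,-0.06,0],
    [0.015,-0.058,0],
    [0.023,-0.056,0]
  ],
  "turn": [
    [0,0,-1],
    [0,0,-1],
    [0,0,-1],
    [0,0,-1],
    [0,0,-1],
    [0,0,-1],
    [0,0,-1],
    [0,0,-1]
  ]
}}

```text
time: 18.95
tcp_pos: [516.1, 2.0, 110.0]
tcp_rot: [[-0.549, 0.836, -0.001], [0.836, 0.549, 0.0], [0.001, -0.001, -1.0]]
ft_force: [0.1, -0.1, 0.1]
finger_gap: 0.6
grasp_force: 0.0
```

Call:
{"fn": "apply_moves", "kwargs": {
  "translation": [
    [0.031,-0.052,0],
    [0.038,-0.047,0],
    [0.044,-0.042,0],
    [0.049,-0.035,0],
    [0.054,-0.028,0],
    [0.057,-0.02,0],
    [0.059,-0.012,0],
    [0.06,-0.004,0]
  ],
  "turn": [
    [0,0,-1],
    [0,0,-1],
    [0,0,-1],
    [0,0,-1],
    [0,0,-1],
    [0,0,-1],
    [0,0,-1],
    [0,0,-1]
  ]
}}

```text
time: 19.75
tcp_pos: [492.0, 1.0, 110.0]
tcp_rot: [[-0.992, -0.127, -0.001], [-0.127, 0.992, 0.0], [0.001, 0.0, -1.0]]
ft_force: [-0.6, 0.6, 0.1]
finger_gap: 0.3
grasp_force: 0.0
```

Call:
{"fn": "apply_moves", "kwargs": {
  "translation": [
    [0.06,0.005,0],
    [0.059,0.013,0],
    [0.057,0.021,0],
    [0.053,0.029,0],
    [0.049,0.036,0],
    [0.043,0.042,0],
    [0,0,0],
    [0,0,0.3]
  ],
  "turn": [
    [0,0,-1],
    [0,0,-1],
    [0,0,-1],
    [0,0,-1],
    [0,0,-1],
    [0,0,-1],
    [0,0,0],
    [0,0,0]
  ]
}}

```text
time: 20.55
tcp_pos: [475.5, 0.1, 96.6]
tcp_rot: [[-0.578, -0.816, 0.003], [-0.816, 0.578, -0.0], [-0.001, -0.002, -1.0]]
ft_force: [0.5, 0.1, 0.5]
finger_gap: 0.3
grasp_force: 0.0
```

```bash
python3 -c "
from h import *
st();wing()"
```

```text
t 20.55 loc [-32.4  42.3  96.6] yaw -140.6 tilt [ 0.003 -0.   ] q [ 0.55  0.17 -0.69  2.02  0.13  0.99  2.33] F(loc) [ 0.5 -0.   0.5] gap 0.3
alpha -230.6 tang 22.4 rad 25.3
```

Call:
{"fn": "apply_moves", "kwargs": {
  "translation": [
    [0,0.03,0.3],
    [0,0,0],
    [-0.16,0,0],
    [-0.038,0.016,0],
    [-0.038,0.016,0],
    [-0.038,0.016,0],
    [-0.038,0.016,0],
    [-0.038,0.016,0]
  ],
  "turn": [
    [0,0,0],
    [0,0,0],
    [0,0,0],
    [0,0,0.5],
    [0,0,0.5],
    [0,0,0.5],
    [0,0,0.5],
    [0,0,0.5]
  ]
}}

```text
time: 21.35
tcp_pos: [481.6, 17.6, 81.3]
tcp_rot: [[-0.823, -0.568, 0.0], [-0.568, 0.823, 0.0], [-0.0, -0.0, -1.0]]
ft_force: [-1.6, 0.3, 0.2]
finger_gap: 0.7
grasp_force: 0.8
```

```bash
python3 -c "
from h import *
st();wing()"
```

```text
t 21.35 loc [-21.9  57.6  81.3] yaw -160.6 tilt [0. 0.] q [ 0.47  0.2  -0.65  2.02  0.15  0.97  1.92] F(loc) [-1.4  0.7  0.2] gap 0.7
alpha -250.6 tang 14.7 rad 27.0
```

Call:
{"fn": "apply_moves", "kwargs": {
  "translation": [
    [-0.028,0.012,0],
    [-0.028,0.012,0],
    [-0.028,0.012,0],
    [-0.028,0.012,0],
    [-0.028,0.012,0],
    [-0.028,0.012,0],
    [-0.028,0.012,0],
    [-0.028,0.012,0]
  ],
  "turn": [
    [0,0,0.36],
    [0,0,0.36],
    [0,0,0.36],
    [0,0,0.36],
    [0,0,0.36],
    [0,0,0.36],
    [0,0,0.36],
    [0,0,0.36]
  ]
}}

```text
time: 22.15
tcp_pos: [489.6, 26.8, 81.2]
tcp_rot: [[-0.979, -0.202, 0.0], [-0.202, 0.979, 0.0], [-0.0, 0.0, -1.0]]
ft_force: [-2.1, 0.9, -0.6]
finger_gap: 0.3
grasp_force: 0.8
```

Call:
{"fn": "apply_moves", "kwargs": {
  "translation": [
    [-0.028,0.012,0],
    [-0.028,0.012,0],
    [-0.028,0.012,0],
    [-0.028,0.012,0],
    [-0.028,0.012,0],
    [-0.028,0.012,0],
    [-0.028,0.012,0],
    [-0.028,0.012,0]
  ],
  "turn": [
    [0,0,0.36],
    [0,0,0.36],
    [0,0,0.36],
    [0,0,0.36],
    [0,0,0.36],
    [0,0,0.36],
    [0,0,0.36],
    [0,0,0.36]
  ]
}}

```text
time: 22.95
tcp_pos: [500.7, 32.4, 81.3]
tcp_rot: [[-0.98, 0.197, 0.0], [0.197, 0.98, 0.001], [-0.0, 0.001, -1.0]]
ft_force: [-1.7, 2.6, -0.7]
finger_gap: 0.1
grasp_force: 1.3
```

```bash
python3 -c "
from h import *
st();wing()"
```

```text
t 22.95 loc [ 0.5 66.9 81.3] yaw 153.4 tilt [0.    0.001] q [ 0.35  0.23 -0.55  1.98  0.14  0.97  1.1 ] F(loc) [-1.   2.9 -0.7] gap 0.1
alpha 63.4 tang 13.9 rad 26.5
```

Call:
{"fn": "apply_moves", "kwargs": {
  "translation": [
    [-0.028,0.017,0],
    [-0.028,0.017,0],
    [-0.028,0.014,0],
    [-0.028,0.012,0],
    [-0.028,0.012,0],
    [-0.028,0.012,0],
    [-0.028,0.012,0],
    [-0.028,0.012,0]
  ],
  "turn": [
    [0,0,0.36],
    [0,0,0.36],
    [0,0,0.36],
    [0,0,0.36],
    [0,0,0.36],
    [0,0,0.36],
    [0,0,0.36],
    [0,0,0.36]
  ]
}}

```text
time: 23.75
tcp_pos: [513.1, 33.6, 81.3]
tcp_rot: [[-0.825, 0.565, 0.001], [0.565, 0.825, 0.001], [0.0, 0.001, -1.0]]
ft_force: [-0.2, 2.3, -1.4]
finger_gap: 0.4
grasp_force: 1.4
```

```bash
python3 -c "
from h import *
st();wing()"
```

```text
t 23.75 loc [12.7 64.8 81.3] yaw 130.3 tilt [0.001 0.001] q [ 0.29  0.25 -0.49  1.95  0.14  0.98  0.7 ] F(loc) [ 0.4  2.3 -1.4] gap 0.4
alpha 40.3 tang 13.6 rad 26.9
```

Call:
{"fn": "apply_moves", "kwargs": {
  "translation": [
    [-0.028,0.013,0],
    [-0.028,0.013,0],
    [-0.028,0.012,0],
    [-0.028,0.012,0],
    [-0.028,0.012,0],
    [-0.028,0.012,0],
    [-0.028,0.012,0],
    [-0.028,0.012,0]
  ],
  "turn": [
    [0,0,0.36],
    [0,0,0.36],
    [0,0,0.36],
    [0,0,0.36],
    [0,0,0.36],
    [0,0,0.36],
    [0,0,0.36],
    [0,0,0.36]
  ]
}}

```text
time: 24.55
tcp_pos: [523.5, 30.8, 81.2]
tcp_rot: [[-0.539, 0.842, -0.001], [0.842, 0.539, 0.003], [0.003, 0.0, -1.0]]
ft_force: [-6.7, 9.1, 2.5]
finger_gap: 0.5
grasp_force: 7.0
```

```bash
python3 -c "
from h import *
st();wing()"
```

```text
t 24.55 loc [22.1 59.3 81.2] yaw 107.3 tilt [-0.001  0.003] q [ 0.24  0.26 -0.43  1.93  0.13  0.98  0.32] F(loc) [-4.  10.6  2.5] gap 0.5
alpha 17.3 tang 15.0 rad 26.7
```

Force rose to 11 N against the stroke direction, so the nut is snug. I'll hold briefly, then back off and lift clear to look.

Call:
{"fn": "apply_moves", "kwargs": {
  "translation": [
    [0,0,0],
    [0,0,0],
    [0,0,0],
    [0.05,0,0],
    [0.15,0,0],
    [0,0,-0.8],
    [0,0,-0.8],
    [0,0,-0.8]
  ],
  "turn": [
    [0,0,0],
    [0,0,0],
    [0,0,0],
    [0,0,0],
    [0,0,0],
    [0,0,0],
    [0,0,0],
    [0,0,0]
  ]
}}

```text
time: 25.35
tcp_pos: [518.2, 36.7, 202.5]
tcp_rot: [[-0.54, 0.842, 0.0], [0.842, 0.54, -0.0], [-0.0, 0.0, -1.0]]
ft_force: [0.9, 0.1, 0.6]
finger_gap: 0.4
grasp_force: 0.0
```

```bash
python3 -c "
from h import *
st();im=snap('wrist')
for o,z in [('stop_face',115),('nut_axis',46)]:
  for a in spotter.place_of('wrist',o)[:1]: print(o,a['conf'],loc(atz('wrist',np.array(a['at'])*S,z)))
g=np.array([[-40,78,70],[40,78,70],[40,-2,70],[-40,-2,70]],float)
H=cv2.getPerspectiveTransform(proj('wrist',W(p,g)).astype(np.float32),np.array([[0,0],[560,0],[560,560],[0,560]],np.float32))
cv2.imwrite('pics/rect3.png',cv2.cvtColor(cv2.warpPerspective(im,H,(560,560)),cv2.COLOR_RGB2BGR))
"
```

```text
t 25.35 loc [ 18.5  66.4 202.5] yaw 107.4 tilt [ 0. -0.] q [ 0.26  0.12 -0.45  1.81  0.06  1.22  0.37] F(loc) [ 0.9 -0.2  0.6] gap 0.4
nut_axis 0.83 [ 4.48299685 36.08922307 46.        ]
```

View pics/rect3.png

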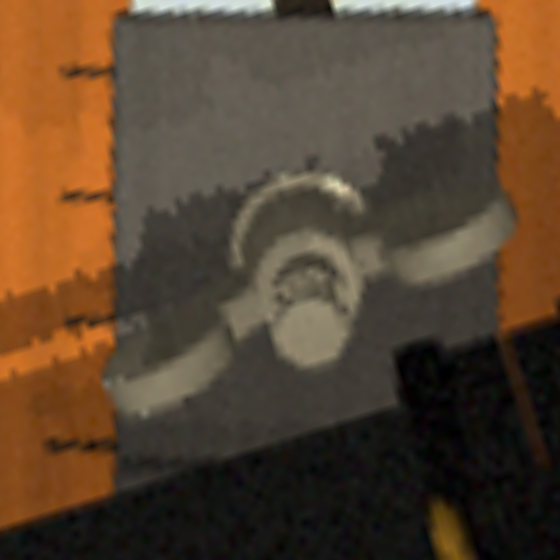

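The wings now run from (115,392) to (508,222), about 23 degrees, which is 437 degrees of turn in total. To make sure that was the snug end, I'll push the same wing again lightly.

Call:
{"fn": "apply_moves", "kwargs": {
  "translation": [
    [0,0,0.8],
    [0,0,0.8],
    [0,0,0.8],
    [-0.1,0,0],
    [-0.05,0,0],
    [-0.03,0,0],
    [0,0,0],
    [0,0,0]
  ],
  "turn": [
    [0,0,0],
    [0,0,0],
    [0,0,0],
    [0,0,0],
    [0,0,0],
    [0,0,0],
    [0,0,0],
    [0,0,0]
  ]
}}

```text
time: 26.3
tcp_pos: [521.3, 30.4, 81.0]
tcp_rot: [[-0.541, 0.841, -0.004], [0.841, 0.541, 0.002], [0.004, -0.003, -1.0]]
ft_force: [-8.2, 7.7, -6.8]
finger_gap: 0.4
grasp_force: 4.9
```

```bash
python3 -c "
from h import *
st();wing()"
```

```text
t 26.3 loc [19.8 59.5 81. ] yaw 107.5 tilt [-0.004  0.002] q [ 0.25  0.26 -0.44  1.93  0.13  0.98  0.32] F(loc) [-5.9  9.6 -6.8] gap 0.4
alpha 17.5 tang 15.8 rad 24.7
```

Call:
{"fn": "apply_moves", "kwargs": {
  "translation": [
    [-0.014,0.006,0],
    [-0.014,0.006,0],
    [-0.014,0.006,0],
    [-0.014,0.006,0],
    [0,0,0],
    [0,0,0],
    [0,0,0],
    [0,0,0]
  ],
  "turn": [
    [0,0,0.18],
    [0,0,0.18],
    [0,0,0.18],
    [0,0,0.18],
    [0,0,0],
    [0,0,0],
    [0,0,0],
    [0,0,0]
  ]
}}

```text
time: 27.1
tcp_pos: [522.6, 30.7, 80.8]
tcp_rot: [[-0.456, 0.89, -0.006], [0.89, 0.456, 0.004], [0.006, -0.004, -1.0]]
ft_force: [-11.2, 13.1, -5.1]
finger_gap: 0.6
grasp_force: 8.6
```

```bash
python3 -c "
from h import *
st();wing()"
```

```text
t 27.1 loc [21.1 59.4 80.8] yaw 101.8 tilt [-0.006  0.004] q [ 0.24  0.26 -0.42  1.93  0.12  0.99  0.23] F(loc) [-7.4 15.6 -5.1] gap 0.6
alpha 11.8 tang 17.8 rad 24.3
```

Force rose to about 17 N and the wing did not follow, so this is the snug end. Backing off and checking once more.

Call:
{"fn": "apply_moves", "kwargs": {
  "translation": [
    [0.04,0.01,0],
    [0.08,0.02,0],
    [0.12,0,0],
    [0,0,-0.8],
    [0,0,-0.8],
    [0,0,-0.8],
    [0.7,0,0],
    [0.7,0,0]
  ],
  "turn": [
    [0,0,0],
    [0,0,0],
    [0,0,0],
    [0,0,0],
    [0,0,0],
    [0,0,0],
    [0,0,0],
    [0,0,0]
  ]
}}

```text
time: 27.9
tcp_pos: [491.5, 100.9, 204.1]
tcp_rot: [[-0.45, 0.893, 0.006], [0.893, 0.45, 0.001], [-0.002, 0.006, -1.0]]
ft_force: [0.1, 0.8, -0.2]
finger_gap: 0.6
grasp_force: 0.0
```

```bash
python3 -c "
from h import *
st();im=snap('wrist')
for n in ['wrist','top','scene']:
  if n!='wrist': optics.get_image(n)
  for o,z in [('stop_face',115),('nut_axis',46)]:
    for a in spotter.place_of(n,o)[:1]: print(n,o,a['conf'],loc(atz(n,np.array(a['at'])*S,z)))
g=np.array([[-40,78,70],[40,78,70],[40,-2,70],[-40,-2,70]],float)
H=cv2.getPerspectiveTransform(proj('wrist',W(p,g)).astype(np.float32),np.array([[0,0],[400,0],[400,400],[0,400]],np.float32))
cv2.imwrite('pics/rect4.png',cv2.cvtColor(np.hstack([cv2.warpPerspective(im,H,(400,400)),cv2.resize(im,(400,400))]),cv2.COLOR_RGB2BGR))
"
```

```text
t 27.9 loc [  9.7 135.3 204.1] yaw 101.5 tilt [0.006 0.001] q [ 0.18  0.08 -0.49  1.85  0.04  1.21  0.14] F(loc) [ 0.3  0.8 -0.2] gap 0.6
top stop_face 0.59 [ -58.22195845 -384.63273409  115.        ]
top nut_axis 0.55 [-4.57738257 34.82829386 46.        ]
scene stop_face 0.86 [ 29.24996994 -11.39258546 115.        ]
scene nut_axis 0.56 [ 5.91062192 34.21668819 46.        ]
```

View pics/rect4.png

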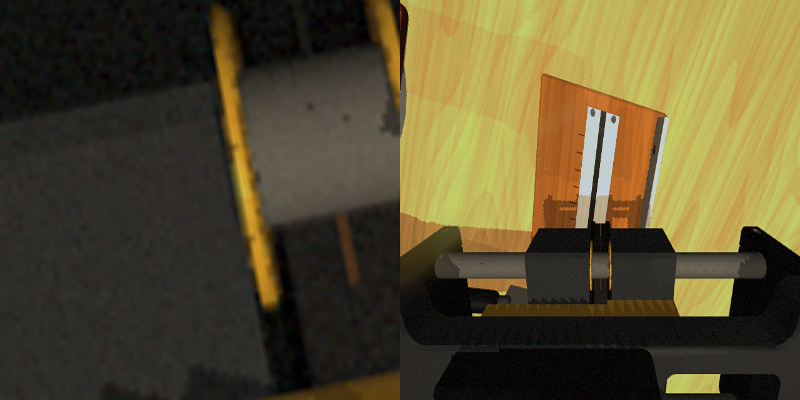

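The gripper hides the nut from here, so I'm moving back to where it was visible.

Call:
{"fn": "apply_moves", "kwargs": {
  "translation": [
    [-0.8,0,-0.5],
    [-0.9,0,0],
    [-0.1,0,0],
    [0,0,0],
    [0,0,0],
    [0,0,0],
    [0,0,0],
    [0,0,0]
  ],
  "turn": [
    [0,0,0],
    [0,0,0],
    [0,0,0],
    [0,0,0],
    [0,0,0],
    [0,0,0],
    [0,0,0],
    [0,0,0]
  ]
}}

```text
time: 29.15
tcp_pos: [530.5, 21.0, 225.6]
tcp_rot: [[-0.454, 0.891, 0.0], [0.891, 0.454, 0.0], [-0.0, 0.0, -1.0]]
ft_force: [-0.1, 0.5, 0.9]
finger_gap: 0.2
grasp_force: 0.0
```

```bash
python3 -c "
from h import *
st();im=snap('wrist')
for o,z in [('stop_face',115),('nut_axis',46)]:
    for a in spotter.place_of('wrist',o)[:1]: print(o,a['conf'],loc(atz('wrist',np.array(a['at'])*S,z)))
g=np.array([[-40,78,70],[40,78,70],[40,-2,70],[-40,-2,70]],float)
H=cv2.getPerspectiveTransform(proj('wrist',W(p,g)).astype(np.float32),np.array([[0,0],[400,0],[400,400],[0,400]],np.float32))
cv2.imwrite('pics/rect5.png',cv2.cvtColor(np.hstack([cv2.warpPerspective(im,H,(400,400)),cv2.resize(im,(400,400))]),cv2.COLOR_RGB2BGR))
"
```

```text
t 29.15 loc [ 26.2  48.  225.6] yaw 101.7 tilt [0. 0.] q [ 0.26  0.13 -0.42  1.76  0.05  1.27  0.3 ] F(loc) [0.1 0.5 0.9] gap 0.2
nut_axis 0.63 [ 1.35677571 35.17043504 46.        ]
```

View pics/rect5.png

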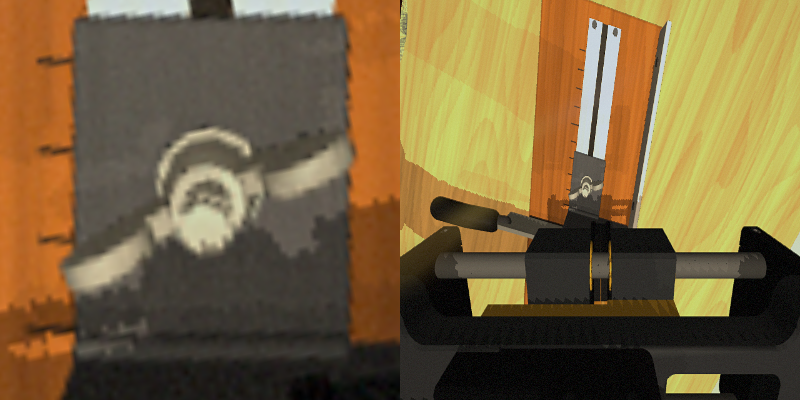

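The wings are still at about 23.6 degrees after the second, firmer push, and the foot and plate edge are where they were at home. Both conditions hold and the arm is clear, so I'm handing in.

```bash
python3 -c "
from rig import workorder
print(workorder.finish_job())"
```

```text
the job is handed in; nothing more can be done
None
```

I pushed the stop home and wound the wing nut about 437° clockwise until it would turn no further, then handed the job in with the arm clear at about 29 s; no verdict came back.

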